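# Take the torch from its drawer and hold it on a culture dish

### The job

Pull the drawer of the white desktop unit right open, draw the torch up out of its foam nest and turn it so that its orange head points down at a slant of about 45 degrees at the middle of the small culture dish with the pink medium, as an inspection light, with the lens about 18 cm from the dish. The program finishes while the gripper is still holding the torch there in mid-air, steady and touching nothing else. Leave the dish, the timer, the weigh boat and the wipe packet where they are.

Things in the scene. Friction and masses are not known exactly. Their poses are not given: they have to be found in the camera images.
- drawer_unit: fixed white desktop unit with one grey-fronted drawer, 240 deep (x) x 200 wide (y) x 95 high mm; origin at the centre of its underside on the table, -x axis = the way the drawer comes out. A case of strip caps (60 mm high) and a jar lid stand on the rear half of its top; the front 130 mm of the top is bare
- drawer (a joint): how far the drawer is pulled out (m): 0 shut (as at the start), 0.165 against its stop; runs with slight friction (about 1 N) and stays where it is left. The open drawer's side walls reach 73 mm above the table, its front panel 83 mm
- drawer_handle (a point): middle of the steel bar handle of the drawer: a round bar 11 mm thick and 110 mm long, level, along the unit's y axis, its axis 42 mm in front of the drawer front (36 mm free for a finger behind the bar) and about 57 mm above the table (38 mm below the unit's top); thin legs near its ends. Can be pinched from above, fingers closing along the unit's x axis. Axes as the unit's
- torch: loose black torch with orange head, 142 mm long, about 0.14 kg; origin under its middle; +y = the way it shines (to the orange head); long axis at z = 21 mm. Barrel 34 mm thick, y = -71 to 36 mm; head 42 mm thick, y = 36 to 70 mm. Starts lying in a foam nest in the drawer along the unit's y axis, head to +y, axis 88 mm behind the drawer's front face, covered by the unit's top while shut
- torch_barrel (a point): grip place on the torch's long axis, y = -13 mm, z = 21 mm, 47 mm above the table at first; axes as the torch's. The foam nest fits the torch with 1.5 to 2 mm play and reaches 24 mm above its underside; a finger notch from y = -42 to 16 mm leaves 28 mm each side of the barrel, down to the underside's level. The drawer's front wall stands 67 mm in front of the long axis
- torch_lens (a point): middle of the lens at the front of the orange head, y = 70 mm on the long axis. Axes as the torch's: the light shines along +y
- dish: loose small round culture dish with a clear lid and pink medium, 61 mm in diameter, 15 mm high, standing on a thin grey-green mat (2 mm); origin under its centre
- dish_top (a point): middle of the culture dish's lid, 17 mm above the table: the torch is to point here
- plate_stack: fixed: pile of white well plates, about 90 x 130 mm, about 115 mm high; stands just beyond the dish; origin under its centre
- mail_carton: fixed: open cardboard carton, about 60 x 245 mm, 165 mm high, flaps up to 280 mm; stands on the near side of the dish, towards the robot, with a padded chair back (up to 300 mm above table level) between it and the robot: reach over them, tool leaning outward rather than back towards the robot; origin under it
- bench_timer: bystander: small white bench timer lying flat, 56 x 62 x 18 mm; origin under its centre
- weigh_boat: bystander: white hexagonal weigh boat, 74 x 92 x 19 mm; origin under its centre
- wipe_packet: bystander: green packet of wipes, 55 x 105 x 85 mm high; origin under its centre

How it is judged:
By the outcome, as a careful person would: the job done as asked, in the order asked, and still so for the second after the job is handed in, while the arm keeps its last pose, push and grip.
It also fails if it takes over 51 s, if anything falls off the work surface, if the arm or the gripper's body presses on something with over 40 N, if the wrist force passes 120 N, or if a joint passes its speed limit or range.

### The arm

A 7-joint arm with a two-finger parallel gripper is mounted at the origin on a cart in front of the work surface, level with it; the furniture and walls round the work are solid. World frame = base frame: x ahead of the robot, y to its left, z up, the work surface at z = 0. Lengths are in m, angles in rad, forces in N, time in s.
With the tool pointing down it reaches from about 0.4 to 0.875 m from the base axis. Payload 19.3 kg.
Tool frame: the origin (TCP) lies at the very end of the fingers, on their centre line; the grasp point (between the pads) lies 19 mm behind it; z points along the fingers, y is the line along which they close (so a half turn about z gives the same grasp; the last joint's range is limited). The gripper opens to 85 mm and grips with 20 to 120 N. Pads are 22 mm wide; open, the fingers measure 114 mm over their backs; the gripper's body (76 mm by 85 mm) begins 54 mm behind the grasp point. The pads swing forward as they close: fully open they stand 13 mm farther back than shut.
Start: joints at [-1.3, 0.521, -0.036, 1.599, 0.021, 1.021, -0.113], TCP at [0.209, 0.589, 0.231] pointing down, gripper open.
Joint ranges: [-2.91, 2.91], [-0.3, 2.13], [-1.5, 1.42], [0.17, 2.43], [-1.26, 4.41], [0.16, 1.93], [-2.52, 2.52]. Speed limits (rad/s): [1.89, 1.89, 2.39, 2.39, 3.01, 3.01, 3.01].

### API

Orientations are given as [roll, pitch, yaw] about the fixed x, y, z axes, in that order (R = Rz(yaw) Ry(pitch) Rx(roll)).
In Python, from workcell import bot gives the robot as it stands.
- The arm moves only by the shell command python3 -m crank 'ROWS' [FORCE]. ROWS is a JSON object of lists of equal length, an entry for each row: "travel": the shift along the world's x, y, z in cm, a list of three; "turn": the turn, a rotation vector about the world's x, y, z in degrees, a list of three; "gripper": the closure, from 0 (fully open) to 1 (shut). A call has exactly 5 rows; each row is the pose to reach, as a shift and turn from the pose commanded when the call began; what a row does not reach only later rows make up. A row lasts 1/10 s, in which the tool goes at most 50 mm and 8.59 degrees, less where a joint would pass 70% of its speed; a pose out of reach is approached as far as the arm can. A call with a gripper value outside its range is refused whole. The fingers move at their own pace and stop on an object; FORCE is the grip in N (left out, the last holds). Time passes only in rows, so rows that repeat a pose let the fingers close, or fill a call up. It gives the time, the measured TCP pose, the force, the opening and the grip force at its end, in the units of the state.
- bot.observe(): the state, without advancing time (a new reading comes with each control period).
- bot.grab_frame(name): name is "scene" or "top" or "wrist"; returns a dict with "pixels" (400x640x3 uint8, red, green, blue), "fx", "fy", "cx", "cy" (pixels), "extrinsics" (4x4, takes a point from world to camera coordinates). Camera axes: x right, y down, z forward; pixel columns grow to the right and rows downward; lengths in m; the calibration is good to about 2 mm. A picture is of the moment at which its call begins. There is no depth.
- bot.job_done(): hands the job in; it is judged then, once.
The state is a dict: "clock": time; "qpos": joint angles; "qd": joint speeds; "joint_efforts": joint torques, N m; "position": TCP position; "tool_rot": TCP orientation; "force": force on the tool from outside, world axes, zero at the start; "moment": the same for the moment, N m; "grip_width": finger opening in m; "finger_force": force on a finger pad.
Only numpy, scipy, OpenCV 4.12 (cv2) and the standard library are available. Lean on these libraries where they do the work, as an engineer would, in place of code of your own. Each camera call takes 0.05 s, during which the arm holds its last target. There are 200 camera calls.

## Working session

There is one attempt and no reset: what is moved stays moved. The work goes in short steps, Python scripts to look and compute and a shell command to move; the robot and the scene stay as the last step left them, time stands still between calls to the robot, and variables do not carry over. Pictures are saved under pics/ and viewed, at most 10 in all, crops included, and the job is handed in when it is done.

```bash
mkdir -p pics; ls
python3 - <<'E'
from workcell import bot
import cv2,numpy as np
np.set_printoptions(precision=4,suppress=True)
for n in("scene","top"):
    f=bot.grab_frame(n); cv2.imwrite(f"pics/{n}0.png",f["pixels"][:,:,::-1])
    print(n,f["fx"],f["fy"],f["cx"],f["cy"]);print(np.array(f["extrinsics"]))
    np.savez(f"{n}0.npz",**f)
s=bot.observe();print(s)
E
```

```text
pics
scene 368.1355388743353 368.1355388743353 316.38202985978717 195.7306133173324
[[-0.5073  0.8616 -0.014   0.0165]
 [ 0.7039  0.4049 -0.5836 -0.4768]
 [-0.4972 -0.3059 -0.8119  1.297 ]
 [ 0.      0.      0.      1.    ]]
top 418.7036593008684 418.7036593008684 314.3641946961401 198.36280317630303
[[ 0.0107 -0.9999 -0.0087  0.3118]
 [-0.9964 -0.0099 -0.084   0.5417]
 [ 0.0839  0.0096 -0.9964  1.1653]
 [ 0.      0.      0.      1.    ]]
{'clock': 0.1, 'qpos': array([-1.3002,  0.5219, -0.0363,  1.5999,  0.0212,  1.0211, -0.1128]), 'qd': array([ 0.0002, -0.002 , -0.0003,  0.0002, -0.0005,  0.    ,  0.0002]), 'joint_efforts': array([  0.0049, -92.8479,   1.9844, -37.0525,   0.0182,   0.0054,
         0.    ]), 'position': array([0.2089, 0.5888, 0.2308]), 'tool_rot': array([-3.1406,  0.0001,  2.8008]), 'force': array([ 0.4531, -0.7314, -0.2613]), 'moment': array([ 0.0275, -0.0094, -0.0301]), 'finger_force': 0.0, 'grip_width': 0.08558274605223462}
```

View pics/scene0.png

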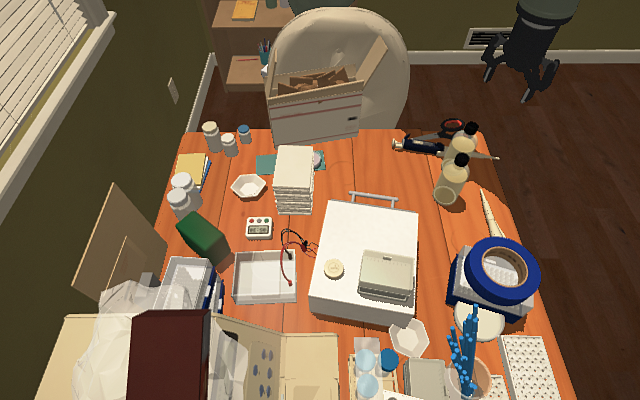

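View pics/top0.png

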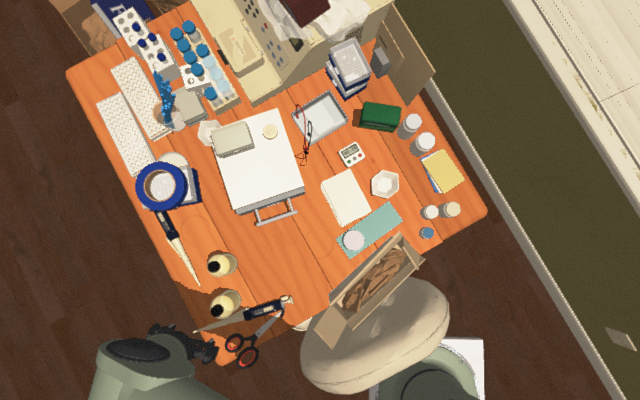

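The scene view shows the unit (white top around 365,260; handle at 350–397,192–203) and the dish mostly hidden behind the stack at (317,160). In the top view the handle is at about (276,214), the dish at (353,240), and the carton and chair at (380,290). I'll enlarge this part.

```bash
cat > h.py <<'E'
import numpy as np,cv2
from workcell import bot
np.set_printoptions(precision=4,suppress=True)
def load(n): return dict(np.load(n))
def ray(f,u,v):
    E=np.array(f["extrinsics"]);R,t=E[:3,:3],E[:3,3]
    return -R.T@t, R.T@np.array([(u-f["cx"])/f["fx"],(v-f["cy"])/f["fy"],1.])
def onz(f,u,v,z):
    c,d=ray(f,u,v); return c+d*(z-c[2])/d[2]
def proj(f,p):
    E=np.array(f["extrinsics"]);q=E[:3,:3]@np.array(p)+E[:3,3]
    return np.array([f["fx"]*q[0]/q[2]+f["cx"],f["fy"]*q[1]/q[2]+f["cy"]])
E
python3 - <<'E'
from h import *
f=load("top0.npz");im=f["pixels"][:,:,::-1].copy()
cv2.imwrite("pics/c1.png",cv2.resize(im[90:290,200:460],None,fx=3,fy=3,interpolation=cv2.INTER_CUBIC))
hsv=cv2.cvtColor(im,cv2.COLOR_BGR2HSV)
# unit top
m=((hsv[...,1]<25)&(hsv[...,2]>200)).astype(np.uint8)
n,l,st,c=cv2.connectedComponentsWithStats(m)
for i in range(1,n):
    if st[i,4]>80: 
        cn=max(cv2.findContours((l==i).astype(np.uint8),0,2)[0],key=cv2.contourArea)
        print(st[i],c[i],cv2.boxPoints(cv2.minAreaRect(cn)).ravel())
E
```

```text
[115   9  32  36 213] [129.2864  27.1502] [113.4611  18.6477 132.3627   7.6218 148.1762  34.7306 129.2746  45.7565]
[141  35  24  38 182] [152.4121  52.1209] [138.3211  45.5963 158.      35.     172.3211  61.5963 152.6422  72.1927]
[334  44  33  29 106] [351.2925  53.8868] [332.8  52.6 352.4  42.8 366.8  71.6 347.2  81.4]
[181  65  29  24 204] [192.3431  78.152 ] [179.2477  66.8257 202.9174  59.7248 209.3853  81.2844 185.7156  88.3853]
[345  72  15  10  86] [351.3953  76.3953] [344.   76.  356.   70.  359.2  76.4 347.2  82.4]
[304  96  41  46 985] [322.3919 117.5452] [293.5422 117.2141 328.446   95.2377 344.4106 120.5933 309.5069 142.5698]
[ 217  109   87  100 4600] [260.9548 164.4941] [207.4 131.2 277.6 107.8 303.4 185.2 233.2 208.6]
[110 110  22  17  86] [121.2907 117.7442] [109.2059 119.6765 127.147  108.9118 131.7353 116.5588 113.7941 127.3235]
[294 113  10  20  94] [300.0957 121.6596] [293.4615 117.3077 301.323  112.8154 310.     128.     302.1385 132.4923]
[406 114  16  15 167] [413.3653 120.7904] [403.6154 118.9231 415.1538 111.2308 422.9999 123.     411.4615 130.6923]
[117 120  31  54 568] [131.2817 144.0827] [109.  130.  132.6 118.2 154.2 161.4 130.6 173.2]
[418 133  17  16 213] [426.1878 140.216 ] [418. 133. 434. 133. 434. 148. 418. 148.]
[341 150  24  16 108] [353.4259 158.    ] [341.  155.  359.  146.  364.8 157.6 346.8 166.6]
[151 173  23  27 458] [161.738  186.0175] [145.  187.  163.  169.  178.5 184.5 160.5 202.5]
[ 326  175   45   51 1024] [349.1182 201.8213] [321.  187.  351.4 171.8 370.8 210.6 340.4 225.8]
[376 177  15  15 166] [383.5602 184.3735] [376. 191. 376. 177. 390. 177. 390. 191.]
[344 230  20  21 320] [353.7437 240.0219] [344. 230. 363. 230. 363. 250. 344. 250.]
[ 441  339   44   61 1006] [470.3907 358.2823] [440.2366 340.8751 469.2393 321.1947 509.7283 380.8629 480.7257 400.5432]
```

View pics/c1.png

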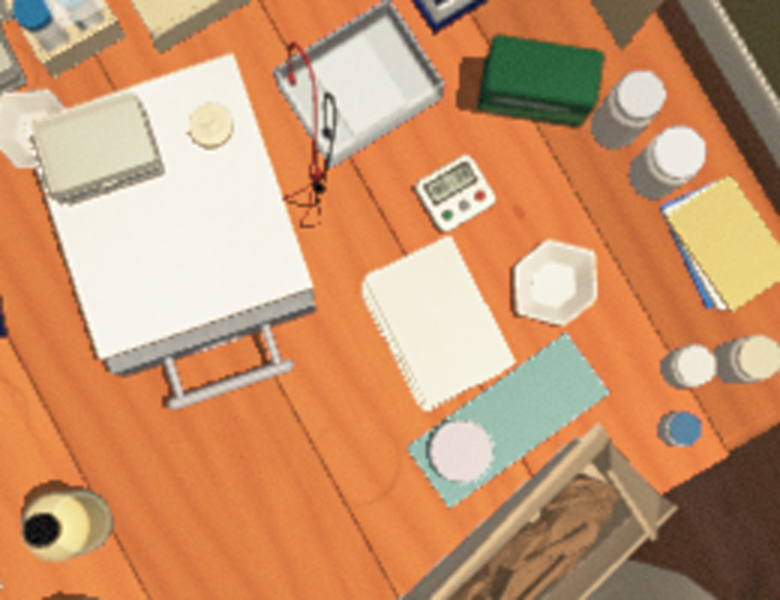

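The crop shows the handle bar from top-view (257.3,224.7) to (297,212), the unit's front top edge from (236,209) to (304,187), and the dish at (353.7,240).

Run:
```python
from h import *
f=load("top0.npz");s=load("scene0.npz")
P=lambda u,v,z:onz(f,200+u/3,90+v/3,z)
a,b=P(172,404,.057),P(291,366,.057);print("handle",a,b,(a+b)/2,np.linalg.norm(a-b))
c,d,e=P(108,360,.095),P(313,292,.095),P(233,54,.095);print("corners",c,d,e,np.linalg.norm(c-d),np.linalg.norm(e-d))
v=c-d;print("unit y dir deg",np.degrees(np.arctan2(v[1],v[0])), "handle",np.degrees(np.arctan2(*(a-b)[[1,0]])))
w=e-d;print("unit x dir deg",np.degrees(np.arctan2(w[1],w[0])))
# check in scene
print("scene handle tri:",onz(s,350,193,.057),onz(s,397,203,.057))
hsv=cv2.cvtColor(f["pixels"],cv2.COLOR_RGB2HSV)
print("dish",onz(f,353.7,240,.017), "r", np.linalg.norm(P(430,450,.017)-P(492,450,.017)))
for n,p in dict(st=[(364,285),(452,238),(515,362),(428,410)]).items():
    for q in p: print(n,P(*q,.115))
for q in [(400,600),(600,428),(676,508)]: print("carton",P(*q,.165),P(*q,.28))
hh=P(555,282,.01);print("boat",hh,"timer",P(456,193,.01),"wipe",P(545,65,.085))
print("mat",[P(*q,.002) for q in[(408,448),(565,336),(608,390),(452,506)]])
```

```text
handle [0.4616 0.4732 0.057 ] [0.4975 0.3645 0.057 ] [0.4796 0.4189 0.057 ] 0.11446252026460212
corners [0.4993 0.5255 0.095 ] [0.5619 0.3439 0.095 ] [0.7784 0.4193 0.095 ] 0.19214347430611456 0.2292625084793782
unit y dir deg 109.01944954777417 handle 108.3236082963648
unit x dir deg 19.19433662242989
scene handle tri: [0.5016 0.3713 0.057 ] [0.4724 0.4808 0.057 ]
dish [0.4219 0.2048 0.017 ] r 0.058480142278525424
st [0.5663 0.2986 0.115 ]
st [0.6086 0.2216 0.115 ]
st [0.5001 0.1664 0.115 ]
st [0.4575 0.242  0.115 ]
carton [0.3012 0.267  0.165 ] [0.3163 0.2713 0.28  ]
carton [0.4433 0.1026 0.165 ] [0.4428 0.125  0.28  ]
carton [0.3784 0.0406 0.165 ] [0.3851 0.0699 0.28  ]
boat [0.5832 0.1146 0.01  ] timer [0.6688 0.2098 0.01  ] wipe [0.7735 0.135  0.085 ]
mat [array([0.423 , 0.2543, 0.002 ]), array([0.5319, 0.1039, 0.002 ]), array([0.4804, 0.063 , 0.002 ]), array([0.3685, 0.212 , 0.002 ])]
```

```bash
python3 -m crank '{"travel":[[3.8,-2.3,0],[7.6,-4.7,0],[11.4,-7,0],[15.2,-9.3,0],[19,-11.6,0]],"turn":[[0,0,-8],[0,0,-16],[0,0,-24],[0,0,-32],[0,0,-40]],"gripper":[0.2,0.2,0.2,0.2,0.2]}' 40
python3 - <<'E'
from workcell import bot;print(bot.observe()["qpos"])
E
python3 -m crank '{"travel":[[3.8,-2.3,-1],[7.6,-4.7,-3],[8.3,-5.1,-5],[8.3,-5.1,-5],[8.3,-5.1,-5]],"turn":[[0,0,-8],[0,0,-11.7],[0,0,-11.7],[0,0,-11.7],[0,0,-11.7]],"gripper":[0.2,0.2,0.2,0.2,0.2]}'
python3 - <<'E'
from h import *
s=bot.observe();print(s["qpos"],s["position"],s["tool_rot"],s["grip_width"])
f=bot.grab_frame("wrist");np.savez("w1.npz",**f);cv2.imwrite("pics/w1.png",f["pixels"][:,:,::-1])
print(proj(f,[.482,.4215,.057]))
E
```

```text
clock: 0.6
position: [0.4002, 0.4718, 0.2312]
tool_rot: [-3.141, 0.0, 2.097]
force: [-0.7, 0.3, 0.0]
grip_width: 0.0684
finger_force: 0.0
[-1.07581384  0.51734875  0.16602556  1.62494545 -0.09685125  1.00759561
 -0.35312923]
clock: 1.1
position: [0.4812, 0.4225, 0.1813]
tool_rot: [-3.141, -0.0, 1.899]
force: [-0.4, 0.8, 0.4]
grip_width: 0.0684
finger_force: 0.0
[-0.9508  0.6099  0.2109  1.6127 -0.1502  0.9358 -0.359 ] [0.4812 0.4225 0.1813] [-3.1406 -0.0001  1.8992] 0.06840168258029447
[326.7238 190.5524]
```

View pics/w1.png

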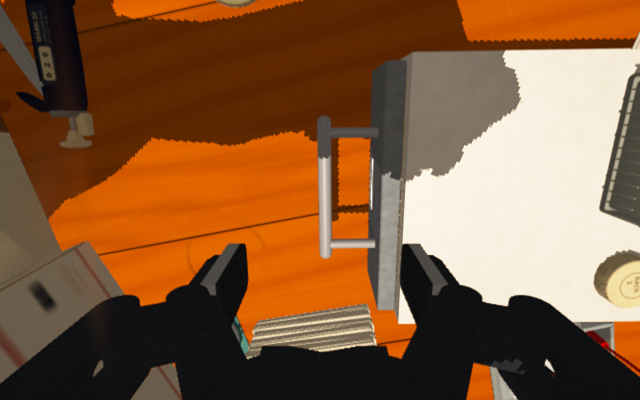

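The wrist view shows the bar upright from (325,120) to (325,256), which is within 3 px of the prediction and lined up with the tool. Next I close partly and descend.

```bash
python3 - <<'E'
from h import *
f=load("w1.npz");print(onz(f,325,119,.057),onz(f,325,257,.057),onz(f,325,188,.057))
E
python3 -m crank '{"travel":[[0,0,-1],[0,0,-2],[0,0,-3],[0,0,-4],[0,0,-5]],"turn":[[0,0,0],[0,0,0],[0,0,0],[0,0,0],[0,0,0]],"gripper":[0.62,0.62,0.62,0.62,0.62]}' 40
```

```text
[0.4621 0.4755 0.057 ] [0.5    0.3644 0.057 ] [0.48   0.4231 0.057 ]
clock: 1.65
position: [0.4817, 0.422, 0.1302]
tool_rot: [-3.141, 0.0, 1.899]
force: [0.2, 0.2, -0.7]
grip_width: 0.0328
finger_force: 0.0
```

```bash
python3 -m crank '{"travel":[[0,0,-3],[0,0,-6],[0,0,-8.8],[0,0,-8.8],[0,0,-8.8]],"turn":[[0,0,0],[0,0,0],[0,0,0],[0,0,0],[0,0,0]],"gripper":[0.62,0.62,0.62,0.62,0.62]}' && python3 -m crank '{"travel":[[0,0,0],[0,0,0],[0,0,0],[0,0,0],[0,0,0]],"turn":[[0,0,0],[0,0,0],[0,0,0],[0,0,0],[0,0,0]],"gripper":[1,1,1,1,1]}' 40
```

```text
clock: 2.15
position: [0.4821, 0.4219, 0.0434]
tool_rot: [-3.141, 0.0, 1.898]
force: [0.1, 0.1, 0.7]
grip_width: 0.0326
finger_force: 0.0
clock: 2.65
position: [0.4819, 0.4224, 0.0449]
tool_rot: [3.141, -0.001, 1.899]
force: [-4.6, -1.9, 5.9]
grip_width: 0.0092
finger_force: 39.1
```

```bash
python3 -m crank '{"travel":[[-1,-0.3,0],[-3,-1.0,0],[-5,-1.7,0],[-7,-2.4,0],[-9,-3.1,0]],"turn":[[0,0,0],[0,0,0],[0,0,0],[0,0,0],[0,0,0]],"gripper":[1,1,1,1,1]}' && python3 -m crank '{"travel":[[-1.5,-0.5,0],[-3.2,-1.1,0],[-5,-1.7,0],[-6.2,-2.1,0],[-6.6,-2.25,0]],"turn":[[0,0,0],[0,0,0],[0,0,0],[0,0,0],[0,0,0]],"gripper":[1,1,1,1,1]}'; python3 -m crank '{"travel":[[-0.2,-0.1,0],[-0.2,-0.1,0],[-0.2,-0.1,0],[-0.2,-0.1,0],[-0.2,-0.1,0]],"turn":[[0,0,0],[0,0,0],[0,0,0],[0,0,0],[0,0,0]],"gripper":[1,1,0.6,0.6,0.6]}'
```

```text
clock: 3.15
position: [0.3921, 0.3905, 0.0448]
tool_rot: [3.139, -0.001, 1.898]
force: [2.9, -5.1, 10.4]
grip_width: 0.0092
finger_force: 40.7
clock: 3.65
position: [0.3262, 0.3672, 0.0448]
tool_rot: [3.14, 0.0, 1.897]
force: [22.9, -8.2, 5.6]
grip_width: 0.0091
finger_force: 40.6
clock: 4.15
position: [0.3236, 0.3678, 0.0437]
tool_rot: [3.141, -0.001, 1.899]
force: [-0.4, -0.9, -0.3]
grip_width: 0.0344
finger_force: 0.0
```

```bash
python3 -m crank '{"travel":[[0,0,4],[0,0,8],[2,0.7,12],[5,1.5,15],[9,2.5,15]],"turn":[[0,0,0],[0,0,0],[0,0,0],[0,0,0],[0,0,0]],"gripper":[0.6,0.6,0.3,0,0]}'
python3 - <<'E'
from h import *
s=bot.observe();print(s["qpos"],s["position"],s["tool_rot"],s["grip_width"])
for n in("wrist","top"):
    f=bot.grab_frame(n);np.savez(n+"2.npz",**f)
    if n=="wrist":cv2.imwrite("pics/w2.png",f["pixels"][:,:,::-1]);print(proj(f,[.4528,.397,.047]))
    hsv=cv2.cvtColor(f["pixels"],cv2.COLOR_RGB2HSV);print(n)
E
```

```text
clock: 4.65
position: [0.4149, 0.3945, 0.1979]
tool_rot: [3.137, -0.004, 1.9]
force: [-0.3, 0.5, -0.2]
grip_width: 0.0758
finger_force: 0.0
[-1.0451  0.4863  0.2536  1.7916 -0.155   0.8767 -0.3913] [0.4149 0.3945 0.1979] [ 3.1369 -0.0041  1.9004] 0.07580520958238918
[365.367  193.0962]
wrist
top
```

View pics/w2.png

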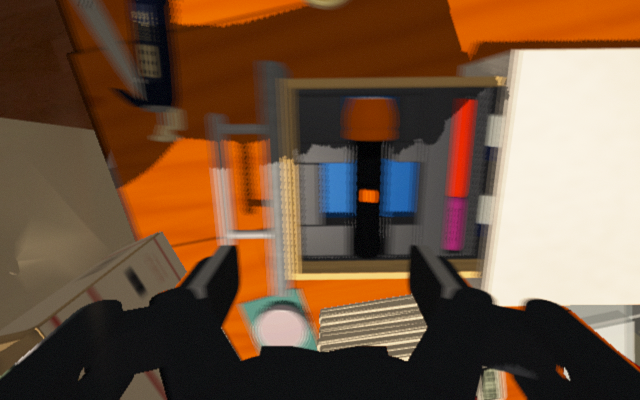

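The wrist view (slightly blurred) shows the drawer open, the barrel centred at column 368, the blue finger notch at rows 162–215 and the orange head at the top. The grip spot is near (368,189). Before choosing the grasp I'll fit an arm model for reachability.

```bash
cat > kin.py <<'E'
import numpy as np
from scipy.spatial.transform import Rotation as Ro
from scipy.optimize import least_squares
D=[([-1.3002,.5219,-.0363,1.5999,.0212,1.0211,-.1128],[.2089,.5888,.2308],[-3.1406,.0001,2.8008]),
([-1.07581384,.51734875,.16602556,1.62494545,-.09685125,1.00759561,-.35312923],[.4002,.4718,.2312],[-3.141,0,2.097]),
([-.9508,.6099,.2109,1.6127,-.1502,.9358,-.359],[.4812,.4225,.1813],[-3.1406,-.0001,1.8992]),
([-1.0451,.4863,.2536,1.7916,-.155,.8767,-.3913],[.4149,.3945,.1979],[3.1369,-.0041,1.9004])]
def fk(q,p):
    b,h,L1,L2,L3,o7=p[:6]; e=p[6:8]
    R=Ro.from_euler('z',b);x=np.array([0,0,h])
    R=R*Ro.from_euler('z',q[0])*Ro.from_euler('y',q[1])
    x=x+R.apply([0,0,L1*0])
    R=R*Ro.from_euler('z',q[2]); x=x+R.apply([e[0],0,L1])
    R=R*Ro.from_euler('y',q[3])*Ro.from_euler('z',q[4]); x=x+R.apply([-e[1],0,L2])
    R=R*Ro.from_euler('y',q[5])*Ro.from_euler('z',q[6]+o7); x=x+R.apply([0,0,L3])
    return x,R
def res(p):
    r=[]
    for q,x,e in D:
        X,R=fk(q,p); r+=list(X-x)+list((R.inv()*Ro.from_euler('xyz',e)).as_rotvec()*.3)
    return np.array(r)
best=None
for o in np.arange(-3,3.2,1.5):
    s=least_squares(res,[2.53,.33,.42,.4,.25,o,0,0])
    if best is None or s.cost<best.cost: best=s
P=best.x
if __name__=="__main__":
    print(P,best.cost);print(np.round(best.fun.reshape(-1,6)*1000,1))
E
python3 kin.py
python3 - <<'E'
from h import *
f=load("wrist2.npz");print(onz(f,368,189,.05),onz(f,368,98,.055),onz(f,368,255,.05))
E
```

```text
[ 2.35073762 80.47391633  2.8495081   2.67003977 79.16593099 -3.56877735
 -1.47908899 -3.37308623] 0.11511078044463217
[[ 4.910e+01 -7.250e+01  1.270e+01 -0.000e+00 -1.000e-01 -3.759e+02]
 [-8.050e+01  2.640e+01 -2.900e+00  1.000e-01  1.000e-01  4.640e+01]
 [-6.650e+01  3.760e+01 -8.600e+00  3.000e-01  4.000e-01  1.651e+02]
 [ 1.056e+02 -2.160e+01 -1.200e+00 -2.000e-01 -4.000e-01  1.644e+02]]
[0.4531 0.4019 0.05  ] [0.4246 0.4748 0.055 ] [0.476  0.3417 0.05  ]
```

```bash
python3 - <<'E'
s=open('kin.py').read()
s=s.replace("def fk(q,p):\n","SG=np.ones(7)\ndef fk(q,p):\n    q=np.array(q)*SG\n")
i=s.index("best=None")
s=s[:i]+'''import itertools
best=None
for sg in itertools.product([-1,1],repeat=3):
  SG=np.array([-1,1,sg[0],1,sg[1],1,sg[2]])
  for o in (-1.5,0,1.5,3):
    r=least_squares(res,[0,.33,.42,.4,.25,o,0,0])
    if best is None or r.cost<best.cost: best=r;bs=SG
SG=bs;P=best.x
'''+s[s.index('if __name__'):]+"    print(SG)\n"
open('kin.py','w').write(s)
E
python3 kin.py
```

```text
[-0.09382781 -0.25829036  0.52211924  0.38919334 -0.23199576  1.47699108
  0.0223912   0.02594865] 1.630248314325977e-05
[[-0.7  0.5  2.8  0.  -0.  -0. ]
 [-0.6 -0.6 -0.6  0.1  0.  -0. ]
 [ 2.4 -2.1 -2.4 -0.  -0.   0. ]
 [-1.9  1.8  0.1  0.1  0.1  0. ]]
[-1  1 -1  1 -1  1 -1]
```

```bash
python3 -m crank '{"travel":[[3.8,0.5,-2],[3.8,0.5,-4],[3.8,0.5,-6],[3.8,0.5,-8],[3.8,0.5,-8]],"turn":[[0,0,0],[0,0,0],[0,0,0],[0,0,0],[0,0,0]],"gripper":[0.44,0.44,0.44,0.44,0.44]}';python3 - <<'E'
from h import *
s=bot.observe();print(s["qpos"],s["position"],s["tool_rot"],s["grip_width"])
f=bot.grab_frame("wrist");np.savez("w3.npz",**f);cv2.imwrite("pics/w3.png",f["pixels"][:,:,::-1]);print(proj(f,[.453,.4,.047]))
E
```

```text
clock: 5.25
position: [0.4503, 0.3966, 0.1109]
tool_rot: [-3.138, 0.002, 1.899]
force: [-0.9, -0.3, 0.4]
grip_width: 0.048
finger_force: 0.0
[-0.9718  0.6464  0.221   1.772  -0.1954  0.7491 -0.3218] [0.4503 0.3966 0.1109] [-3.1376  0.0018  1.8988] 0.04799238927229468
[332.7084 208.1212]
```

View pics/w3.png

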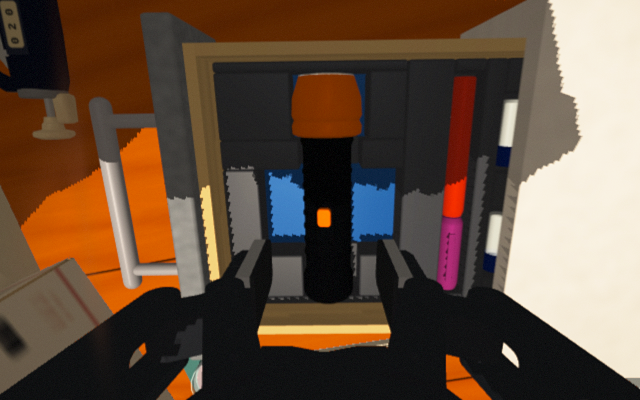

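The barrel's columns are 304–353 (centre 328.5), and the notch rows are about 171–240, centre 205.

Run:
```python
from h import *
f=load("w3.npz")
print(onz(f,328.5,205,.05), onz(f,328.5,205,.026)); a,b=onz(f,327,80,.05),onz(f,328,300,.047);print(a,b,np.degrees(np.arctan2(*(a-b)[[1,0]])),np.linalg.norm(a-b),a*.0+(b+(a-b)*58/141))
print(onz(f,270,205,.026),onz(f,394,205,.026))
print(bot.observe()["position"])
```

```text
[0.4494 0.402  0.05  ] [0.452  0.3951 0.026 ]
[0.4241 0.4728 0.05  ] [0.4721 0.3351 0.047 ] 109.20342061490555 0.14579075872635433 [0.4523 0.3918 0.0482]
[0.4126 0.3817 0.026 ] [0.496  0.4102 0.026 ]
[0.451  0.3971 0.1125]
```

```bash
python3 -m crank '{"travel":[[0,-0.1,-2],[0,-0.1,-4],[0,-0.1,-6],[0,-0.1,-7.5],[0,-0.1,-8.5]],"turn":[[0,0,0],[0,0,0],[0,0,0],[0,0,0],[0,0,0]],"gripper":[0.44,0.44,0.44,0.44,0.44]}' && python3 -m crank '{"travel":[[0,0,0],[0,0,0],[0,0,0],[0,0,0],[0,0,0]],"turn":[[0,0,0],[0,0,0],[0,0,0],[0,0,0],[0,0,0]],"gripper":[0.44,1,1,1,1]}' 70
```

```text
clock: 5.8
position: [0.4519, 0.3967, 0.0281]
tool_rot: [3.142, -0.0, 1.899]
force: [0.4, 0.4, -0.1]
grip_width: 0.0477
finger_force: 0.0
clock: 6.3
position: [0.4525, 0.3969, 0.0293]
tool_rot: [3.14, -0.001, 1.898]
force: [-0.1, -1.0, 8.0]
grip_width: 0.0317
finger_force: 70.0
```

```bash
python3 -m crank '{"travel":[[0,0,1],[0,0,2.5],[0,0,4.5],[0,0,7],[0,0,10]],"turn":[[0,0,0],[0,0,0],[0,0,0],[0,0,0],[0,0,0]],"gripper":[1,1,1,1,1]}' && python3 -m crank '{"travel":[[0,0,3],[0,0,6],[0,0,9],[0,0,12],[0,0,14]],"turn":[[0,0,0],[0,0,0],[0,0,0],[0,0,0],[0,0,0]],"gripper":[1,1,1,1,1]}'; python3 -m crank '{"travel":[[0,0,0],[0,0,0],[0,0,0],[0,0,0],[0,0,0]],"turn":[[8,0,0],[16,0,0],[20,0,0],[20,0,0],[20,0,0]],"gripper":[1,1,1,1,1]}';python3 - <<'E'
from h import *
s=bot.observe();print(s["qpos"],s["position"],s["tool_rot"],s["grip_width"])
f=bot.grab_frame("wrist");np.savez("w4.npz",**f);cv2.imwrite("pics/w4.png",f["pixels"][:,:,::-1])
f=bot.grab_frame("scene");np.savez("scene4.npz",**f);cv2.imwrite("pics/scene4.png",f["pixels"][:,:,::-1])
E
```

```text
clock: 6.8
position: [0.4514, 0.3962, 0.1298]
tool_rot: [-3.141, 0.0, 1.898]
force: [0.8, 0.7, -2.2]
grip_width: 0.0318
finger_force: 70.5
clock: 7.3
position: [0.4519, 0.3964, 0.2717]
tool_rot: [3.14, -0.001, 1.898]
force: [-0.2, 1.7, -1.6]
grip_width: 0.032
finger_force: 70.5
clock: 7.8
position: [0.4519, 0.3963, 0.2692]
tool_rot: [3.025, -0.329, 1.917]
force: [-0.0, 0.3, -1.8]
grip_width: 0.0318
finger_force: 70.5
[-0.7785  0.3585  0.1381  1.8251 -0.4592  0.7963 -0.0297] [0.4519 0.3963 0.2692] [ 3.0252 -0.329   1.9175] 0.03182964389000841
```

View pics/w4.png

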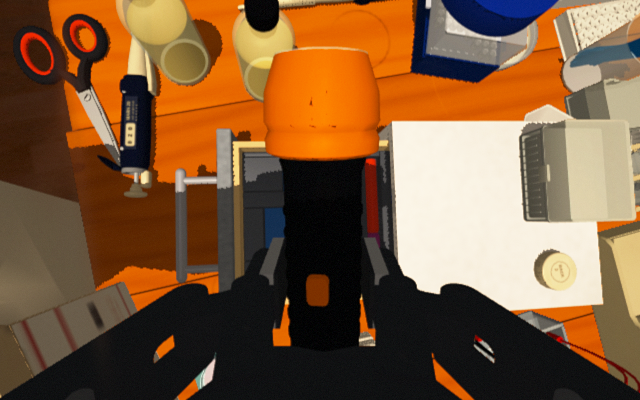

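The wrist view shows the torch clear of the drawer, held straight and level between the pads, with the head up in the image (270–380, 48–158). Next I refit the arm model with this tilted pose and search for final poses.

```bash
cat > kin.py <<'E'
import numpy as np
from scipy.spatial.transform import Rotation as Ro
from scipy.optimize import least_squares
D=[([-1.3002,.5219,-.0363,1.5999,.0212,1.0211,-.1128],[.2089,.5888,.2308],[-3.1406,.0001,2.8008]),
([-1.07581384,.51734875,.16602556,1.62494545,-.09685125,1.00759561,-.35312923],[.4002,.4718,.2312],[-3.141,0,2.097]),
([-.9508,.6099,.2109,1.6127,-.1502,.9358,-.359],[.4812,.4225,.1813],[-3.1406,-.0001,1.8992]),
([-1.0451,.4863,.2536,1.7916,-.155,.8767,-.3913],[.4149,.3945,.1979],[3.1369,-.0041,1.9004]),
([-.9718,.6464,.221,1.772,-.1954,.7491,-.3218],[.4503,.3966,.1109],[-3.1376,.0018,1.8988]),
([-.7785,.3585,.1381,1.8251,-.4592,.7963,-.0297],[.4519,.3963,.2692],[3.0252,-.329,1.9175])]
SG=np.array([-1,1,-1,1,-1,1,-1])
z=lambda a:Ro.from_euler('z',a)
y=lambda a:Ro.from_euler('y',a)
def fk(q,p):
    q=np.array(q)*SG; h,a1,L1,e,L2,L3,bx,by=p
    R=z(q[0]); x=np.array([bx,by,h])+R.apply([a1,0,0])
    R=R*y(q[1])*z(q[2]); x=x+R.apply([e,0,L1])
    R=R*y(q[3])*z(q[4]); x=x+R.apply([-e,0,L2])
    R=R*y(q[5])*z(q[6]+np.pi/2); x=x+R.apply([0,0,L3])
    return x,R
def res(p):
    return np.concatenate([np.r_[fk(q,p)[0]-x,(fk(q,p)[1].inv()*Ro.from_euler('xyz',e)).as_rotvec()*.3] for q,x,e in D])
best=least_squares(lambda p:np.r_[res(p),(p[6:]*.05)],[.33,0,.42,0,.4,.25,0,0]);P=best.x
LO=np.array([-2.91,-.3,-1.5,.17,-1.26,.16,-2.52]);HI=np.array([2.91,2.13,1.42,2.43,4.41,1.93,2.52])
if __name__=="__main__":
    print(np.round(P,4));print(np.round(best.fun[:-2].reshape(-1,6)*1000,1))
E
python3 kin.py
```

```text
[ 0.2986 -0.0369  0.5173 -0.0163  0.4715  0.2566  0.0583 -0.0067]
[[ -5.8 -13.5   7.2   0.   -0.   -0. ]
 [  1.7   3.4   2.8   0.1   0.    0. ]
 [  2.8   7.9   0.8  -0.   -0.    0. ]
 [  1.9   1.4  -3.1   0.   -0.    0. ]
 [ -3.1   0.2  -4.1  -0.    0.    0. ]
 [  2.3   0.5  -3.6   0.    0.    0. ]]
```

```bash
cat > plan.py <<'E'
from kin import *
dish=np.array([.422,.205,.017])
q0=np.array([-.7785,.3585,.1381,1.8251,-.4592,.7963,-.0297])
def target(a,phi,el=45):
    a,phi,e=np.radians([a,phi,el]);h=np.array([np.cos(a),np.sin(a),0]);Z=np.array([0,0,1.])
    d=np.cos(e)*h-np.sin(e)*Z; k=-np.sin(e)*h-np.cos(e)*Z; p=np.cross(Z,h)
    tz=np.cos(phi)*k+np.sin(phi)*p
    R=Ro.from_matrix(np.c_[d,np.cross(tz,d),tz])
    return dish-.263*d+.018*tz,R,d,tz
def ik(x,R,q=q0,w=.01):
    f=lambda q:np.r_[(fk(q,P)[0]-x)*3,(fk(q,P)[1].inv()*R).as_rotvec(),w*(q-q0)]
    r=least_squares(f,q,bounds=(LO+.05,HI-.05),max_nfev=60)
    return r.x,np.abs(r.fun[:6]).max()
A=np.array([.443,.115]);u=np.array([-.655,.756]);n=np.array([-.756,-.655])
S0=np.array([.533,.232]);su=np.array([.482,-.876]);sl=np.array([-.891,-.454])
def clear(q,d,x,tz):
    """min vertical-ish clearance to keep-outs of sampled capsule points"""
    h,a1,L1,e,L2,L3,bx,by=P;qs=q*SG
    R=z(qs[0]);sh=np.array([bx,by,h])+R.apply([a1,0,0]);R2=R*y(qs[1])*z(qs[2]);el=sh+R2.apply([e,0,L1])
    wr=x-L3*tz; g=x-.018*tz
    pts=[(g+s*d,.021) for s in np.linspace(-.058,.083,8)]+[(x-s*tz,.03) for s in np.linspace(.01,.07,4)]+[(x-s*tz,.055) for s in np.linspace(.08,L3,6)]+[(wr+s*(el-wr),.065) for s in np.linspace(0,1,10)]
    m=9.
    for p,r in pts:
        b=p[:2]-A; s,t=b@u,b@n
        dx=max(0,-.02-s,s-.28);dy=max(0,-t);dz=max(0,p[2]-(.30 if t>.09 else .28))
        c=np.sqrt(dx*dx+dy*dy+dz*dz) ; m=min(m,c-r)
        b=p[:2]-S0;s,t=abs(b@su),abs(b@sl)
        m=min(m,np.hypot(np.hypot(max(0,s-.045),max(0,t-.065)),max(0,p[2]-.118))-r, p[2]-r)
    return m
if __name__=="__main__":
    out=[]
    for a in range(0,360,20):
        for phi in range(-100,101,20):
            x,R,d,tz=target(a,phi);q,e=ik(x,R)
            if e<.02: out.append((clear(q,d,x,tz),np.min(np.r_[q-LO,HI-q]),a,phi,np.round(q,2)))
    out.sort(key=lambda o:-o[0])
    for o in out[:22]: print(round(o[0],3),round(o[1],2),*o[2:])
E
time python3 plan.py
```

```text
0.067 0.05 260 -60 [ 0.33  1.47 -1.44  1.58  0.24  1.31  2.47]
0.065 0.05 260 -40 [ 0.42  1.26 -1.36  1.77  0.26  0.94  2.47]
0.062 0.14 260 -20 [ 0.47  1.1  -1.36  1.96  0.45  0.57  2.25]
0.061 0.48 260 100 [-1.76  1.05  0.61  1.95  1.32  1.23 -0.47]
0.061 0.05 280 -20 [ 0.42  1.16 -1.41  1.94  0.41  0.8   2.47]
0.044 0.06 300 -40 [-0.91  0.74  0.4   1.75 -0.8   1.67 -2.46]
0.043 0.05 260 0 [ 0.41  0.85 -1.26  2.13  1.17  0.21  1.4 ]
0.036 0.1 300 -20 [-0.84  0.59  0.34  1.93 -0.94  1.34 -2.42]
0.036 0.05 240 -80 [ 0.37  1.59 -1.45  1.46  0.1   1.4   2.47]
0.036 0.05 240 -60 [ 0.47  1.4  -1.37  1.64  0.14  1.05  2.47]
0.036 0.16 240 -40 [ 0.53  1.22 -1.34  1.82  0.25  0.69  2.34]
0.036 0.18 240 -20 [ 0.52  1.01 -1.29  1.99  0.58  0.34  1.91]
0.036 0.15 240 0 [ 0.38  0.8  -1.2   2.15  1.97  0.31  0.35]
0.036 0.53 240 80 [-1.63  0.95  0.63  1.9   1.24  1.03 -0.3 ]
0.036 0.67 240 100 [-1.66  1.17  0.74  1.73  0.99  1.26 -0.17]
0.033 0.11 280 0 [ 0.47  0.99 -1.39  2.14  0.71  0.39  2.13]
0.03 0.5 140 20 [-1.15  0.71  0.75  1.93  0.52  0.84 -0.17]
0.03 0.7 140 40 [-1.01  0.82  0.64  1.73  0.45  1.23 -0.12]
0.03 0.35 140 60 [-0.91  0.96  0.61  1.55  0.4   1.58 -0.08]
0.03 0.05 140 80 [-0.86  1.13  0.68  1.4   0.32  1.88  0.01]
0.027 0.23 240 20 [-0.09  0.56 -0.76  2.2   2.33  0.55 -0.34]
0.025 0.05 140 -80 [ 1.36  1.7  -1.45  2.38  2.84  0.3  -0.32]
real	0m15.388s
user	0m15.926s
sys	0m0.105s
```

Run:
```python
from plan import *
for a in range(115,181,8):
    for phi in (0,15,30,45,60):
        x,R,d,tz=target(a,phi);q,e=ik(x,R)
        if e<.02: print(a,phi,round(clear(q,d,x,tz),3),round(np.min(np.r_[q-LO,HI-q]),2),np.round(x,3),np.round(q,2))
```

```text
115 0 -0.04 0.29 [0.506 0.025 0.19 ] [-1.35  0.68  1.01  2.14  0.38  0.65 -0.33]
115 15 -0.015 0.45 [0.502 0.023 0.191] [-1.08  0.65  0.73  1.98  0.43  0.99 -0.37]
115 30 0.001 0.58 [0.497 0.023 0.192] [-0.95  0.73  0.65  1.85  0.34  1.25 -0.3 ]
115 45 0.001 0.43 [0.493 0.023 0.194] [-0.84  0.83  0.6   1.72  0.27  1.5  -0.26]
115 60 0.001 0.2 [0.489 0.024 0.197] [-0.74  0.92  0.57  1.61  0.22  1.73 -0.23]
123 0 -0.024 0.3 [0.53  0.038 0.19 ] [-1.38  0.72  1.07  2.13  0.32  0.54 -0.18]
123 15 0.0 0.45 [0.526 0.036 0.191] [-1.11  0.66  0.75  1.98  0.46  0.91 -0.31]
123 30 0.014 0.6 [0.522 0.035 0.192] [-0.98  0.74  0.66  1.83  0.39  1.19 -0.25]
123 45 0.014 0.49 [0.518 0.035 0.194] [-0.88  0.84  0.61  1.7   0.33  1.44 -0.2 ]
123 60 0.014 0.24 [0.514 0.035 0.197] [-0.79  0.94  0.58  1.58  0.28  1.69 -0.18]
131 0 -0.009 0.27 [0.552 0.055 0.19 ] [-1.4   0.75  1.1   2.13  0.28  0.43 -0.03]
131 15 0.016 0.45 [0.549 0.052 0.191] [-1.15  0.68  0.78  1.98  0.5   0.82 -0.24]
131 30 0.029 0.6 [0.544 0.05  0.192] [-1.02  0.75  0.67  1.83  0.44  1.12 -0.2 ]
131 45 0.029 0.54 [0.54  0.05  0.194] [-
[... 1868 characters left out ...]
1] [-1.4   0.78  0.99  2.    0.39  0.32  0.27]
171 30 0.005 0.55 [0.615 0.165 0.192] [-1.27  0.77  0.77  1.87  0.64  0.71  0.01]
171 45 0.005 0.7 [0.613 0.162 0.194] [-1.19  0.85  0.67  1.73  0.63  1.03 -0.  ]
171 60 0.005 0.63 [0.61  0.16  0.197] [-1.14  0.96  0.65  1.59  0.59  1.3   0.03]
179 0 0.005 0.28 [0.621 0.202 0.19 ] [-0.47  0.46 -0.08  2.12  1.9   0.44 -0.75]
179 15 0.005 0.07 [0.62  0.197 0.191] [-1.43  0.78  1.01  2.01  0.35  0.23  0.39]
179 30 0.005 0.44 [0.619 0.193 0.192] [-1.35  0.79  0.83  1.89  0.65  0.6   0.07]
179 45 0.005 0.67 [0.617 0.189 0.194] [-1.25  0.85  0.69  1.76  0.69  0.94  0.01]
179 60 0.005 0.71 [0.614 0.186 0.197] [-1.2   0.96  0.66  1.62  0.64  1.22  0.03]
```

```bash
cat > delta.py <<'E'
from plan import *
from workcell import bot
import sys
def go(a,phi,el=45):
    s=bot.observe();x,R,d,tz=target(a,phi,el)
    Rc=Ro.from_euler('xyz',s["tool_rot"])
    print("dpos cm",np.round((x-s["position"])*100,2),"turn deg",np.round(np.degrees((R*Rc.inv()).as_rotvec()),2),"now",s["position"],s["qpos"].round(2))
    return Rc,R
if __name__=="__main__":
    Rc,R=go(139,40)
    rv=(R*Rc.inv()).as_rotvec()
    x0=bot.observe()["position"];x1=target(139,40)[0]
    q=q0.copy()
    for t in np.linspace(0,1,9):
        Rt=Ro.from_rotvec(rv*t)*Rc; x=x0+(x1-x0)*t; x[2]=x0[2]+.06*min(1,t*3) if t<.99 else x1[2]
        q,e=ik(x,Rt,q,.003); M=Rt.as_matrix();print(round(t,2),round(clear(q,M[:,0],x,M[:,2]),3),round(e,3),q.round(2))
E
python3 delta.py
```

```text
dpos cm [ 11.06 -32.95  -7.55] turn deg [-76.68   5.34  13.45] now [0.45152533 0.39739978 0.26873417] [-0.78  0.36  0.14  1.82 -0.46  0.8  -0.03]
0.0 0.13 0.0 [-0.78  0.35  0.14  1.83 -0.46  0.8  -0.04]
0.12 0.133 0.0 [-0.82  0.34  0.2   1.76 -0.27  0.98 -0.13]
0.25 0.128 0.0 [-0.84  0.34  0.24  1.69 -0.12  1.14 -0.17]
0.38 0.125 0.0 [-0.86  0.36  0.28  1.64  0.01  1.27 -0.18]
0.5 0.11 0.0 [-0.88  0.4   0.33  1.63  0.13  1.36 -0.16]
0.62 0.096 0.0 [-0.9   0.44  0.38  1.62  0.24  1.42 -0.14]
0.75 0.082 0.0 [-0.92  0.48  0.44  1.63  0.35  1.45 -0.11]
0.88 0.064 0.0 [-0.95  0.53  0.51  1.65  0.46  1.47 -0.08]
1.0 0.031 0.0 [-0.99  0.81  0.62  1.73  0.46  1.24 -0.14]
```

```bash
python3 -m crank '{"travel":[[1,-3,3],[2.2,-6.6,6],[3.3,-9.9,6],[4.4,-13.2,6],[5.5,-16.5,6]],"turn":[[-7.7,0.5,1.35],[-15.4,1.1,2.7],[-23,1.6,4],[-30.7,2.1,5.4],[-38.3,2.7,6.7]],"gripper":[1,1,1,1,1]}' && python3 -m crank '{"travel":[[1.1,-3.3,0],[2.2,-6.6,0],[3.3,-9.9,0],[4.4,-13.2,0],[5.5,-16.4,0]],"turn":[[-7.7,0.5,1.35],[-15.4,1.1,2.7],[-23,1.6,4],[-30.7,2.1,5.4],[-38.3,2.7,6.7]],"gripper":[1,1,1,1,1]}';python3 -m crank '{"travel":[[0,0,0],[0,0,0],[0,0,0],[0,0,0],[0,0,0]],"turn":[[0,0,0],[0,0,0],[0,0,0],[0,0,0],[0,0,0]],"gripper":[1,1,1,1,1]}';python3 - <<'E'
from delta import *
go(139,40)
E
```

```text
clock: 8.4
position: [0.5076, 0.2317, 0.3296]
tool_rot: [-2.956, 0.277, 2.032]
force: [-0.3, -1.7, -2.8]
grip_width: 0.0322
finger_force: 70.5
clock: 8.9
position: [0.563, 0.0686, 0.3292]
tool_rot: [-2.442, 0.79, 2.429]
force: [-0.5, -0.5, -1.8]
grip_width: 0.0325
finger_force: 70.6
clock: 9.4
position: [0.562, 0.068, 0.3288]
tool_rot: [-2.45, 0.785, 2.42]
force: [0.7, 0.3, -1.4]
grip_width: 0.0322
finger_force: 70.6
dpos cm [ 1.000e-02 -1.000e-02 -1.356e+01] turn deg [-0.21  0.14  0.1 ] now [0.56203254 0.06801401 0.3288308 ] [-0.92  0.68  0.46  1.56  0.55  1.52 -0.11]
```

Run:
```python
from h import *
ims=[]
for n in("scene","top"):
    f=bot.grab_frame(n);np.savez(n+"5.npz",**f);im=f["pixels"][:,:,::-1]
    ims.append(cv2.resize(im[60:260,180:440] if n=="scene" else im[90:290,240:500],(520,400)))
cv2.imwrite("pics/m5.png",cv2.resize(np.hstack(ims),(800,308)))
```

```text
(no output)
```

View pics/m5.png

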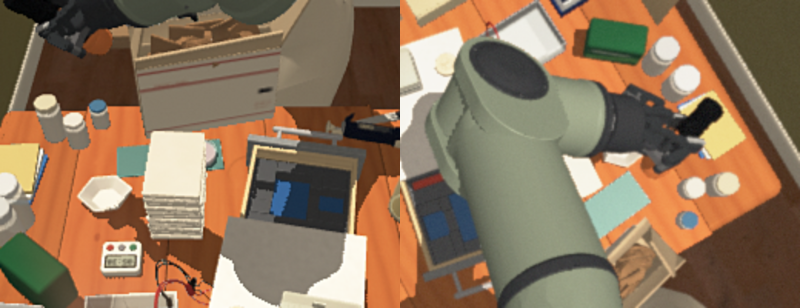

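The left (scene) half shows the torch up above the carton, with the drawer still open and empty. The right (top) half shows the tail away from the dish and the arm clear of everything. Descending.

```bash
python3 -m crank '{"travel":[[0,0,-2.5],[0,0,-5],[0,0,-7.5],[0,0,-9.5],[0,0,-11]],"turn":[[0,0,0],[0,0,0],[0,0,0],[0,0,0],[0,0,0]],"gripper":[1,1,1,1,1]}' && python3 -m crank '{"travel":[[0,0,-1],[0,0,-2],[0,0,-2.6],[0,0,-2.6],[0,0,-2.6]],"turn":[[-0.2,0.1,0.1],[-0.2,0.1,0.1],[-0.2,0.1,0.1],[-0.2,0.1,0.1],[-0.2,0.1,0.1]],"gripper":[1,1,1,1,1]}';python3 - <<'E'
from delta import *
from h import *
go(139,40)
x,R,d,tz=target(139,40)
ims=[]
for n in("scene","wrist"):
    f=bot.grab_frame(n);np.savez(n+"6.npz",**f);im=f["pixels"][:,:,::-1]
    for k,p in dict(dish=dish,lens=dish-.18*d,tail=dish-.321*d).items(): print(n,k,proj(f,p))
    ims.append(cv2.resize(im[80:230,180:375],(520,400)) if n=="scene" else cv2.resize(im,(520,400)))
cv2.imwrite("pics/m6.png",cv2.resize(np.hstack(ims),(800,308)))
E
```

```text
clock: 10.0
position: [0.5618, 0.0676, 0.2171]
tool_rot: [-2.446, 0.785, 2.422]
force: [0.9, 1.2, -1.6]
grip_width: 0.0316
finger_force: 70.6
clock: 10.5
position: [0.5621, 0.0676, 0.1927]
tool_rot: [-2.442, 0.786, 2.426]
force: [0.3, 0.9, -1.0]
grip_width: 0.0322
finger_force: 70.6
dpos cm [0.   0.03 0.05] turn deg [ 0.06 -0.    0.02] now [0.5621 0.0676 0.1927] [-0.89  0.86  0.42  1.63  0.52  1.33 -0.26]
scene dish [308.6481 156.8914]
scene lens [256.6142 134.5481]
scene tail [204.2546 112.065 ]
wrist dish [ 330.3924 -912.5558]
wrist lens [327.3392  60.2166]
wrist tail [326.2973 392.1775]
```

View pics/m6.png

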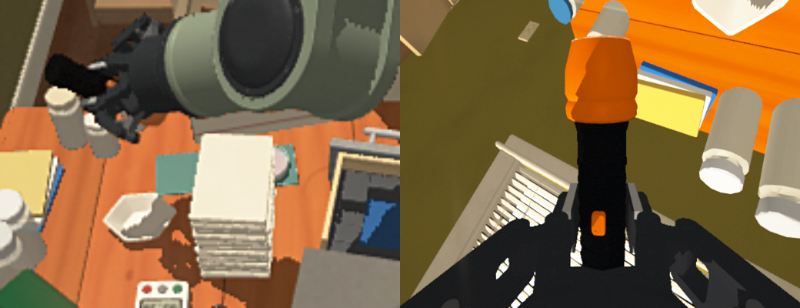

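The scene half shows the torch in the gripper, slanting down towards the dish, with the stack, boat, timer and carton undisturbed. In the wrist half the head is centred at column ≈324, with its front edge at row ≈49. I'll check the slip along the axis and the dish position numerically.

Run:
```python
from delta import *
from h import *
w=load("wrist6.npz");x,R,d,tz=target(139,40)
s=bot.observe();M=Ro.from_euler('xyz',s["tool_rot"]).as_matrix();g=s["position"]-.018*M[:,2]
for l in(.078,.083,.088): print(l,proj(w,g+l*M[:,0]-.021*M[:,2]),proj(w,g+(l-.034)*M[:,0]-.021*M[:,2]))
hsv=cv2.cvtColor(w["pixels"],cv2.COLOR_RGB2HSV)
m=((hsv[...,0]>8)&(hsv[...,0]<20)&(hsv[...,1]>200)).astype(np.uint8);m[:,:255]=0;m[:,390:]=0;m[200:]=0
for r in range(40,165,10): 
    c=np.where(m[r])[0]; print(r,c.min() if len(c) else None,c.max() if len(c) else None,end=' | ')
print()
f=load("wrist2.npz");print("dish wrist2",onz(f,283,327,.017))
for n in("wrist2","scene0","top0","scene6"):
    f=load(n+".npz");h=cv2.cvtColor(f["pixels"],cv2.COLOR_RGB2HSV);u,v=proj(f,dish).astype(int)
    H=h[...,0].astype(int); k=((H>140)|(H<5))&(h[...,1]<70)&(h[...,2]>120);k=k.astype(np.uint8);z_=np.zeros_like(k);r=45 if n=="wrist2" else 18
    z_[max(0,v-r):v+r,u-r:u+r]=k[max(0,v-r):v+r,u-r:u+r]
    ys,xs=np.where(z_);print(n,(u,v),len(xs),xs.min(),xs.max(),ys.min(),ys.max(),onz(f,(xs.min()+xs.max())/2,(ys.min()+ys.max())/2,.017))
```

```text
0.078 [328.4801  69.1404] [327.9835 184.3027]
0.083 [328.5612  50.3417] [328.0511 168.6312]
0.088 [328.6446  31.0053] [328.1204 152.551 ]
40 276 389 | 50 289 389 | 60 272 389 | 70 269 389 | 80 267 386 | 90 264 378 | 100 264 378 | 110 264 379 | 120 264 379 | 130 268 376 | 140 265 379 | 150 266 376 | 160 297 340 | 
dish wrist2 [0.4265 0.2156 0.017 ]
wrist2 (np.int64(276), np.int64(333)) 162 263 302 309 345 [0.426  0.2154 0.017 ]
scene0 (np.int64(308), np.int64(156)) 8 314 314 153 161 [0.415 0.218 0.017]Traceback (most recent call last):
  File "<stdin>", line 16, in <module>
    return umr_minimum(a, axis, None, out, keepdims, initial, where)
ValueError: zero-size array to reduction operation minimum which has no identity
```

Everything agrees within a few mm. I'll apply a small averaging correction, settle and hand in.

```bash
python3 -m crank '{"travel":[[0.1,0.3,0],[0.1,0.3,0],[0.1,0.3,0],[0.1,0.3,0],[0.1,0.3,0]],"turn":[[0,0,0],[0,0,0],[0,0,0],[0,0,0],[0,0,0]],"gripper":[1,1,1,1,1]}' && python3 -m crank '{"travel":[[0,0,0],[0,0,0],[0,0,0],[0,0,0],[0,0,0]],"turn":[[0,0,0],[0,0,0],[0,0,0],[0,0,0],[0,0,0]],"gripper":[1,1,1,1,1]}'
python3 - <<'E'
from delta import *
go(139,40); s=bot.observe(); print(abs(s["qd"]).max(),s["force"])
print(bot.job_done())
E
```

```text
clock: 11.1
position: [0.5629, 0.0705, 0.1923]
tool_rot: [-2.442, 0.786, 2.427]
force: [0.0, 0.5, -1.9]
grip_width: 0.0321
finger_force: 70.6
clock: 11.6
position: [0.5629, 0.0705, 0.1923]
tool_rot: [-2.442, 0.786, 2.427]
force: [0.2, -0.4, -1.4]
grip_width: 0.0325
finger_force: 70.6
dpos cm [-0.08 -0.27  0.09] turn deg [ 0.07 -0.03  0.02] now [0.56290463 0.07052888 0.19228928] [-0.9   0.86  0.42  1.63  0.52  1.33 -0.25]
0.0011605068921984297 [ 0.22985099 -0.42897989 -1.42875388]
the job is handed in; nothing more can be done
None
```

I handed the job in at 11.6 s: the drawer is fully open and the gripper holds the torch steady in mid-air, pointing down at about 45° at the dish, with the lens about 18 cm away. My estimates of the dish centre differed by up to about 10 mm; I aimed between them, so the aim could be a few millimetres off.

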